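# Set the hold-time dial of the pretzel's bay

## Robot

A 6-joint arm with a two-finger parallel gripper is mounted at the origin on a cart in front of the work surface, level with it; the furniture and walls round the work are solid. World frame = base frame: x ahead of the robot, y to its left, z up, the work surface at z = 0. Lengths are in m, angles in rad, forces in N, time in s.
With the tool pointing down it reaches from about 0.4 to 0.825 m from the base axis. Payload 7 kg.
Tool frame: the origin (TCP) lies between the finger pads; the fingertips stand 8 mm ahead of it and the grasp point (between the pads) lies 11 mm behind it (arm.nose_length is the distance from the TCP to the fingertips, in m); z points along the fingers, y is the direction in which the jaws open and shut (so a half turn about z gives the same grasp; the last joint's range is limited). The gripper opens to 88 mm and grips with 3 to 60 N. Pads are 19 mm wide; open, the fingers measure 130 mm over their backs; the gripper's body (78 mm by 193 mm) begins 47 mm behind the grasp point.
Start: joints at [1.441, 0.359, 0.012, 0, -1.224, -0.288], TCP at [0.274, 0.617, 0.235] pointing down, gripper open.
Joint ranges: [-3.07, 3.07], [-1.43, 2.12], [-1.02, 1.25], [-3.03, 1.67], [-3.05, -0], [-3.03, 3.03]. Speed limits (rad/s): [2.39, 2.39, 3.01, 3.14, 3.14, 3.14].

## Interface

Orientations are given as a rotation vector (axis times angle).
In Python, from station import monitor, viewer, arm gives the robot as it stands.
- The arm moves only by the tool drive_tool, never from a script. Its argument "motion" is a list of rows, each an object with "grip": the finger opening in m, from 0 to 0.0876; "delta_pos": the shift along the tool's x, y, z in m, a list of three; "roll": the turn about the tool's z in degrees. A call has 1 to 8 rows; each row is the pose to reach, as a shift and turn from the pose commanded when the call began, along the tool's axes at that moment; what a row does not reach only later rows make up. A row lasts 1/8 s, in which the tool goes at most 62.5 mm and 10.7 degrees, less where a joint would pass 70% of its speed; a pose out of reach is approached as far as the arm can. A call with a gripper value outside its range is refused whole. The fingers move at their own pace and stop on an object; "squeeze" is the grip in N (left out, the last holds). Time passes only in rows, so rows that repeat a pose let the fingers close. It gives the time, the measured TCP pose, the force and the opening at its end, in the units of the state.
- monitor.get_obs(): the state, without advancing time (a new reading comes with each control period).
- viewer.capture(name): name is "scene" or "top"; returns a dict with "pixels" (420x560x3 uint8, red, green, blue), "z_map" (420x560 float32, m along the optical axis (not along the pixel's ray), 0 where there is no reading), "intrinsics" (3x3 intrinsics, pixels), "extrinsics" (4x4, takes a point from camera to world coordinates). Camera axes: x right, y down, z forward; pixel columns grow to the right and rows downward; lengths in m; the calibration is good to about 2 mm. A picture is of the moment at which its call begins.
- arm.close_job(): hands the job in, once; it reports no verdict.
The state is a dict: "clock": time; "q": joint angles; "dq": joint speeds; "tau": joint torques, N m; "position": TCP position; "tcp_rot": TCP orientation; "force": force on the tool from outside, world axes, zero at the start; "torque": the same for the moment, N m; "finger_gap": finger opening in m.
Only numpy, scipy, OpenCV 4.12 (cv2) and the standard library are available. Lean on these libraries where they do the work, as an engineer would, in place of code of your own. Each camera call takes 0.05 s, during which the arm holds its last target. There are 200 camera calls.

## Task

The holding tray on the worktop has two bread bays, each with a click-stop hold-time dial in front of it. Push the lever of the dial in front of the pretzel round with a fingertip, click by click, until it has clicked into the position marked with four dots, and then move clear. Do not pinch the lever, and leave the other dial, the bread, the jar and the shaker as they are.

Things in the scene. Friction and masses are not known exactly. Their poses are not given: they have to be found in the camera images.
- hold_tray: Grey holding tray fixed to the worktop, 260 mm (x) by 360 mm (y). Origin on the worktop, midway between the bays, 125 mm behind the front edge; z up, +x from the dials to the bays (away from the robot, within 0.2 rad), +y left. Its front part, x -125 to -20 mm, is a flat panel 40 mm high that carries a dial before each bay.
- bay_left (a point): Centre of the left bay's steel floor, 12 mm above the worktop; tray frame x 57, y 90 mm. The bay measures 149 mm (x) by 171 mm (y); side walls end 26 mm and the back wall 32 mm above the worktop.
- bay_right (a point): Centre of the right bay's floor; tray frame x 57, y -90 mm. Like the left bay.
- dial_left_axis (a point): Point on the vertical axis of the left bay's dial, on the panel top (40 mm high); tray frame x -75, y 90 mm. Black disc, 60 mm diameter, 6 mm high, with a hub (18 mm diameter, 18 mm high) and one upright lever. White marks on the panel 48 to 64 mm from the axis: an open ring (position 0), then 1 to 5 black dots clockwise seen from above; the lever points at its position.
- dial_right_axis (a point): The same point of the right bay's dial; tray frame x -75, y -90 mm. Both dials are alike.
- dial_left (a joint): Left dial's angle, rad, growing clockwise from above. n dots = n x 0.5236; positions 0 to 5, stops just beyond. At q the lever points, in the tray's frame, 1.309 - q from +x towards +y. A detent holds each position: about 0.17 N m (5 to 7 N at the lever) to leave it; past half-way the dial snaps ahead of the finger into the next and stays. It starts at 0, 1 or 2.
- dial_right (a joint): Right dial's angle; all as for the left dial.
- dial_left_tip (a point): Top of the left dial's lever near its outer end: 40 mm from the axis, 42 mm above the panel. The lever runs radially from the hub to 43 mm from the axis and is 16 mm thick over its two orange side faces; between them a black web, 6 mm thick, with a white line on top, stands 5 mm higher than the faces.
- dial_right_tip (a point): The same point of the right dial's lever.
- lever_left_ccw (a point): Middle of the orange side face of the left lever that looks counter-clockwise from above: push on it to raise the value. It lies 25 mm from the axis, 22 mm above the panel; face 29 mm long, 30 mm high (collider dial_left_c7). Own x radially outward, y counter-clockwise, z up.
- lever_left_cw (a point): Middle of the opposite orange side face of the left lever, looking clockwise; push on it to lower the value. Same size, height and axes (collider dial_left_c8).
- lever_right_ccw (a point): As lever_left_ccw, on the right dial (collider dial_right_c7).
- lever_right_cw (a point): As lever_left_cw, on the right dial (collider dial_right_c8).
- pretzel: Dark brown glossy salted pretzel, 122 x 119 x 45 mm, loose, lying in one of the two bays (left or right, it varies). Origin at the centre of its underside, z up. The bay it lies in tells which dial to set.
- round_roll: Round golden-brown roll sprinkled with oat flakes, 87 x 96 x 47 mm, loose, in the other bay. Origin at the centre of its underside.
- honey_jar: Glass honey jar with a grey lid, 71 mm diameter, 110 mm high, loose, standing left of the tray. Origin at the centre of its underside.
- sugar_shaker: Sugar shaker, 44 mm diameter, 90 mm high, loose, standing right of the tray. Origin at the centre of its underside.
Not all that is in view belongs to the job. What is shaped like the pretzel but blue is not meant.

How it is judged:
On the way:
1. a finger pushes the orange counter-clockwise face of the lever of the dial in front of the pretzel (((y of pretzel in the frame of hold_tray above 0.02 m and contact force between the fingers and dial_left_c7 above 0.5 N) or (y of pretzel in the frame of hold_tray below -0.02 m and contact force between the fingers and dial_right_c7 above 0.5 N))).
At the end, for the whole second after the job is handed in: The dial before the pretzel rests in its stop at four dots (2.094 rad, within 0.12), the other dial is in its starting position (lever tip moved under 14 mm; a click is 21 mm), and pretzel, roll, jar and shaker rest upright (0.15 rad) within 12 mm of their starts (((y of pretzel in the frame of hold_tray above 0.02 m and value of joint dial_left between 1.974 and 2.214 rad and distance of dial_right_tip from where it was at the start of the episode below 0.014 m) or (y of pretzel in the frame of hold_tray below -0.02 m and value of joint dial_right between 1.974 and 2.214 rad and distance of dial_left_tip from where it was at the start of the episode below 0.014 m)) and velocity of joint dial_left between -0.1 and 0.1 rad/s and velocity of joint dial_right between -0.1 and 0.1 rad/s and distance of each of pretzel, round_roll, honey_jar, sugar_shaker from where it was at the start of the episode below 0.012 m and linear speed of each of pretzel, round_roll, honey_jar, sugar_shaker below 0.02 m/s and angle between each of pretzel, round_roll, honey_jar, sugar_shaker's own z axis and vertical below 0.15 rad); the robot touches nothing.
It fails at once if a lever is pinched: the fingers press on both its orange side faces at once (over 1 N each) ((contact force between the fingers and dial_left_c7 above 1 N and contact force between the fingers and dial_left_c8 above 1 N) or (contact force between the fingers and dial_right_c7 above 1 N and contact force between the fingers and dial_right_c8 above 1 N)).
It fails at once if the other dial is turned towards another position (lever tip moved over 16 mm) ((y of pretzel in the frame of hold_tray above 0.02 m and distance of dial_right_tip from where it was at the start of the episode above 0.016 m) or (y of pretzel in the frame of hold_tray below -0.02 m and distance of dial_left_tip from where it was at the start of the episode above 0.016 m)).
It fails at once if the pretzel, roll, jar or shaker is lifted or shoved more than 20 mm (distance of any of pretzel, round_roll, honey_jar, sugar_shaker from where it was at the start of the episode above 0.02 m).
It also fails if it takes over 51 s, if anything falls off the work surface, if the arm or the gripper's body presses on something with over 40 N, if the wrist force passes 120 N, or if a joint passes its speed limit or range.

## Working session

There is one attempt and no reset: what is moved stays moved. The work goes in short steps, Python scripts to look and compute and a tool call to move; the robot and the scene stay as the last step left them, time stands still between calls to the robot, and variables do not carry over. Pictures are saved under pics/ and viewed, about 8 in all and at most 12, crops included, and the job is handed in when it is done.

Besides the shell and the picture viewer there is one more tool, called as a command line: name --argument value ..., lists and objects as JSON in quotes. drive_tool: Moves the arm, as the interface text tells. Its arguments: {"type":"object","properties":{"motion":{"type":"array"},"squeeze":{"type":"number"}},"required":["motion"]}

```bash
mkdir -p pics
cat > h.py <<'E'
import numpy as np, cv2
from station import monitor, viewer, arm
def cap(n,name):
    c=viewer.capture(n); cv2.imwrite(f'pics/{name}.png',c['pixels'][:,:,::-1]); np.savez(f'pics/{name}.npz',**c); return c
def pts(c):
    K=c['intrinsics'];z=c['z_map'];v,u=np.mgrid[:z.shape[0],:z.shape[1]]
    P=np.stack([(u-K[0,2])*z/K[0,0],(v-K[1,2])*z/K[1,1],z],-1)
    E=c['extrinsics'];return P@E[:3,:3].T+E[:3,3]
def proj(c,p):
    E=np.linalg.inv(c['extrinsics']);q=E[:3,:3]@p+E[:3,3];q=c['intrinsics']@q;return q[:2]/q[2]
E
python3 - <<'E'
from h import *
o=monitor.get_obs();print({k:np.round(v,3) for k,v in o.items()},arm.nose_length)
a=cap('top','top0');b=cap('scene','scene0')
print(a['extrinsics'].round(3),b['extrinsics'].round(3))
cv2.imwrite('pics/both0.png',np.hstack([cv2.resize(x['pixels'][:,:,::-1],(400,300)) for x in (a,b)]))
E
```

```text
{'clock': np.float64(0.0), 'q': array([ 1.441,  0.359,  0.011, -0.   , -1.224, -0.288]), 'dq': array([-0.   , -0.001,  0.001, -0.   ,  0.001, -0.   ]), 'tau': array([-1.0000e-03, -5.8272e+01,  2.9306e+01,  6.9970e+00,  7.0000e-03,
       -0.0000e+00]), 'position': array([0.274, 0.616, 0.234]), 'tcp_rot': array([ 3.072, -0.651, -0.   ]), 'force': array([ 0.995,  0.498, -0.38 ]), 'torque': array([0.009, 0.025, 0.013]), 'finger_gap': np.float64(0.087)} 0.008
[[-0.024 -0.987  0.157  0.365]
 [-1.     0.025  0.004  0.   ]
 [-0.007 -0.157 -0.988  1.118]
 [ 0.     0.     0.     1.   ]] [[ 0.678 -0.421  0.603 -0.066]
 [-0.735 -0.377  0.563 -0.593]
 [-0.01  -0.825 -0.565  0.668]
 [ 0.     0.     0.     1.   ]]
```

View pics/top0.png

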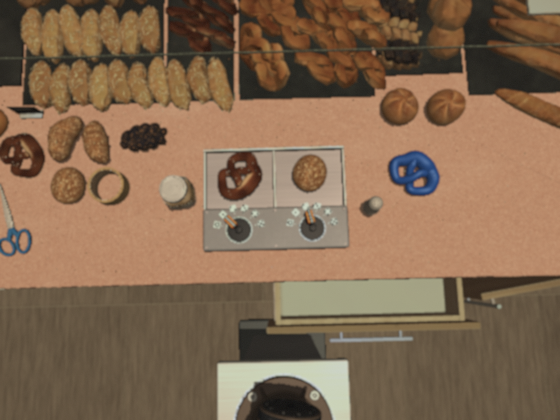

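View pics/scene0.png

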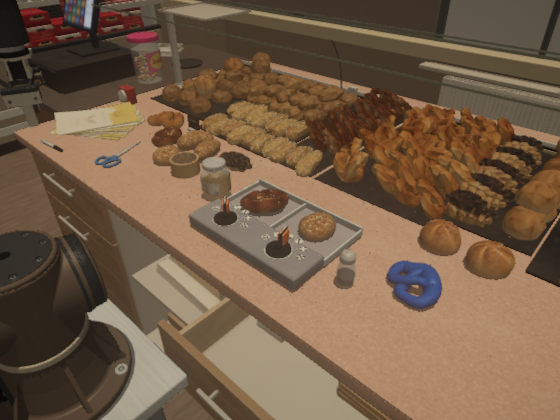

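The top view shows the pretzel round in the left bay (240,176) and the roll in the right bay (309,172). The left dial is at about (238,230) and the right at (312,227). Things that could be mistaken for the target are the loose pretzel at (22,155), the blue one at (415,173), and the right dial. I choose the left dial.

Run:
```python
from h import *
a=dict(np.load('pics/top0.npz'));P=pts(a)
z=P[...,2]; R=np.zeros(z.shape,bool);R[140:260,190:360]=1
m=(R&(abs(z-.04)<.004)).astype(np.uint8)
m=cv2.morphologyEx(m,cv2.MORPH_OPEN,np.ones((5,5)))
pp=P[m>0][:,:2].astype(np.float32);r=cv2.minAreaRect(pp);print('panel',r,cv2.boxPoints(r).round(4))
c=np.array(r[0]);
# yaw: long edge direction
bp=cv2.boxPoints(r);e=[bp[1]-bp[0],bp[2]-bp[1]];l=max(e,key=np.linalg.norm);l=l*np.sign(l[1]);yaw=np.arctan2(-l[0],l[1]);print('yaw',yaw)
ex=np.array([np.cos(yaw),np.sin(yaw)]);ey=np.array([-ex[1],ex[0]])
o=c+0.0725*ex;print('origin',o)
hsv=cv2.cvtColor(a['pixels'],cv2.COLOR_RGB2HSV)
for s in(1,-1):
    ax=o-.075*ex+s*.09*ey;print('axis',ax,proj(a,np.r_[ax,.046]))
    d=np.hypot(P[...,0]-ax[0],P[...,1]-ax[1])
    # black disc centroid
    k=(d<.045)&(z>.03)&(z<.052)&(hsv[...,2]<70); print('disc',P[k].mean(0).round(4),k.sum())
    o_=(d<.055)&(z>.055)
    t=P[o_];print('lever n',len(t),t.mean(0).round(4),t[:,2].max())
    t=t[t[:,2]>.07]; 
    if len(t): v=t.mean(0)[:2]-ax;ang=np.arctan2(v@ey,v@ex);print('tip',t.mean(0),np.linalg.norm(v),'ang',ang,'pos',(1.309-ang)/.5236)
cv2.imwrite('pics/crop0.png',cv2.resize(a['pixels'][195:250,200:350,::-1],None,fx=5,fy=5,interpolation=cv2.INTER_CUBIC))
```

```text
panel ((0.47550496459007263, 0.011378735303878784), (0.10885773599147797, 0.35287296772003174), 0.3443455100059509) [[ 0.42    0.1875]
 [ 0.4221 -0.1654]
 [ 0.531  -0.1647]
 [ 0.5289  0.1881]]
yaw 0.006009942
origin [0.54800365 0.01181445]
axis [0.47246411 0.10136209] [237.78421434 228.43715521]
disc [0.4686 0.1002 0.0461] 201
lever n 128 [0.4804 0.1117 0.0724] 0.08735014456314527
tip [0.48593288 0.11750247 0.07937914] 0.02102188138865142 ang 0.8693740521800125 pos 0.8396217490832457
axis [ 0.4735459  -0.07863467] [311.31906824 226.17744483]
disc [ 0.4792 -0.0721  0.0463] 32
lever n 139 [ 0.4867 -0.074   0.0724] 0.08687945222950644
tip [ 0.49296583 -0.07257583  0.07894798] 0.020343145569126603 ang 0.2964109464201508 pos 1.93389811608069
```

View pics/crop0.png

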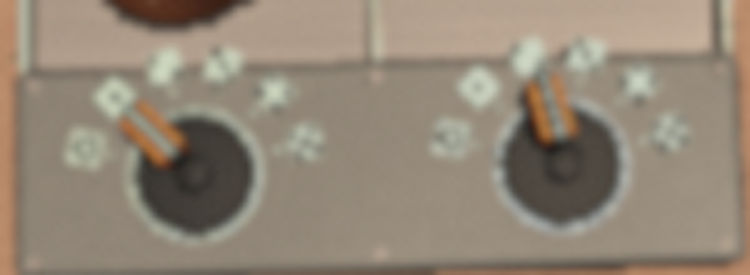

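The left lever points at one dot and the right lever at two dots, so the left dial needs three clicks clockwise. I'll refine the axis from the dark discs and compute the approach.

```bash
cat >> h.py <<'E'
from scipy.spatial.transform import Rotation as Ro
def ray(c,uv,z):
    K=c['intrinsics'];E=c['extrinsics'];d=E[:3,:3]@np.linalg.solve(K,np.r_[uv,1.]);o=E[:3,3];return o+d*(z-o[2])/d[2]
def yaw_now(o):
    x=Ro.from_rotvec(o['tcp_rot']).as_matrix()[:,0];return np.degrees(np.arctan2(x[1],x[0]))
def cmd(o,tgt,yaw):
    R=Ro.from_rotvec(o['tcp_rot']).as_matrix();d=R.T@(np.array(tgt)-o['position']);return d.round(4),round((yaw_now(o)-yaw+180)%360-180,1)
E
python3 - <<'E'
from h import *
for n,(s0,s1,u0,u1) in {'top0':(195,250,205,348),'scene0':(195,270,190,310)}.items():
    a=dict(np.load(f'pics/{n}.npz'));V=cv2.cvtColor(a['pixels'],cv2.COLOR_RGB2HSV)[...,2]
    m=np.zeros(V.shape,np.uint8);m[s0:s1,u0:u1]=(V[s0:s1,u0:u1]<75)
    nn,L,S,C=cv2.connectedComponentsWithStats(m)
    for i in range(1,nn):
        if S[i,4]<60: continue
        k=L==i;cs,_=cv2.findContours(k.astype(np.uint8),0,2);q=cv2.convexHull(max(cs,key=len))[:,0]
        w=np.array([ray(a,p,.046)[:2] for p in q]);(cx,cy),r=cv2.minEnclosingCircle(w.astype(np.float32));print(n,S[i],'c',round(cx,4),round(cy,4),'r',round(r,4))
E
```

```text
top0 [228 219  22  22 310] c 0.4702 0.0997 r 0.0264
top0 [302 218  15  15 101] c 0.4772 -0.0737 r 0.0196
scene0 [214 204  23  22 262] c 0.4742 0.1098 r 0.0456
scene0 [266 233  25  25 350] c 0.4789 -0.0744 r 0.0436
```

```bash
python3 -c "
from h import *
o=monitor.get_obs();print(cmd(o,[.459,.150,.16],45))"
```

```text
(array([0.3586, 0.3511, 0.0743]), np.float64(-68.9))
```

drive_tool --motion '[{"grip":0,"delta_pos":[0.359,0.351,0.03],"roll":-69},{"grip":0,"delta_pos":[0.359,0.351,0.03],"roll":-69},{"grip":0,"delta_pos":[0.359,0.351,0.03],"roll":-69},{"grip":0,"delta_pos":[0.359,0.351,0.03],"roll":-69},{"grip":0,"delta_pos":[0.359,0.351,0.03],"roll":-69},{"grip":0,"delta_pos":[0.359,0.351,0.05],"roll":-69},{"grip":0,"delta_pos":[0.359,0.351,0.074],"roll":-69},{"grip":0,"delta_pos":[0.359,0.351,0.074],"roll":-69}]' --squeeze 5

```text
clock: 1.1
position: [0.4542, 0.1631, 0.1656]
tcp_rot: [-2.9, -1.206, -0.001]
force: [0.9, 1.1, -0.2]
finger_gap: 0.0131
```

drive_tool --motion '[{"grip":0,"delta_pos":[0,0,0],"roll":0},{"grip":0,"delta_pos":[0,0,0],"roll":0}]'

```text
clock: 1.35
position: [0.4541, 0.1647, 0.1659]
tcp_rot: [2.902, 1.202, -0.0]
force: [-0.1, 0.2, 0.4]
finger_gap: 0.0004
```

```bash
python3 -c "
from h import *
o=monitor.get_obs();print(o['position'],yaw_now(o),o['finger_gap'],o['force'],cmd(o,[.459,.150,.064],45))
a=cap('top','t1');b=cap('scene','s1')
cv2.imwrite('pics/v1.png',np.hstack([cv2.resize(a['pixels'][150:270,170:330,::-1],(400,300),interpolation=3),cv2.resize(b['pixels'][130:280,150:350,::-1],(400,300),interpolation=3)]))"
```

```text
[0.45408623 0.16469779 0.16591987] 44.99125832246276 0.00040010118474817247 [-0.12462226  0.1885599   0.38933178] (array([-0.0069,  0.0139,  0.1019]), np.float64(-0.0))
```

View pics/v1.png

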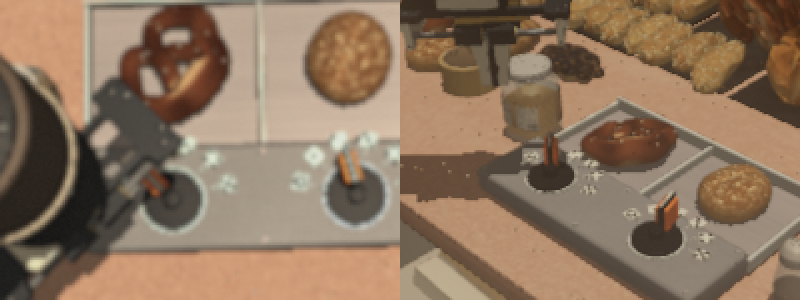

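The left view shows the closed gripper on the counter-clockwise side of the left lever (155,183). The right view shows the lever upright at (550,150) and clear of the fingers. Next I descend beside it.

drive_tool --motion '[{"grip":0,"delta_pos":[-0.007,0.01,0.03],"roll":0},{"grip":0,"delta_pos":[-0.007,0.01,0.06],"roll":0},{"grip":0,"delta_pos":[-0.007,0.01,0.08],"roll":0},{"grip":0,"delta_pos":[-0.007,0.01,0.102],"roll":0},{"grip":0,"delta_pos":[-0.007,0.01,0.102],"roll":0},{"grip":0,"delta_pos":[-0.007,0.01,0.102],"roll":0}]'

```text
clock: 2.2
position: [0.4564, 0.154, 0.0647]
tcp_rot: [-2.901, -1.206, -0.002]
force: [0.8, 0.5, -0.2]
finger_gap: 0.0006
```

```bash
cat >> h.py <<'E'
def tgt(th,gap,r=.027,z=.064,ax=(.471,.100)):
    t=np.radians(th);u=np.array([np.cos(t),np.sin(t)]);n=np.array([-u[1],u[0]]);return np.r_[np.array(ax)+r*u+(.029+gap)*n,z]
E
python3 -c "
from h import *
o=monitor.get_obs();print(o['position'],yaw_now(o),o['force'])
for th,g in((45,.006),(45,0),(37,0),(30,0),(22,0),(15,0)):print(th,g,cmd(o,tgt(th,g),th))
a=cap('top','t2');b=cap('scene','s2')
cv2.imwrite('pics/v2.png',np.hstack([cv2.resize(a['pixels'][180:260,190:297,::-1],(400,300),interpolation=3),cv2.resize(b['pixels'][160:250,180:300,::-1],(400,300),interpolation=3)]))"
```

```text
[0.45638688 0.15397123 0.06474457] 45.15550931469204 [ 0.81550812  0.5308162  -0.24989658]
45 0.006 (array([-0.0009,  0.0135,  0.0007]), np.float64(0.2))
45 0 (array([-0.0009,  0.0195,  0.0007]), np.float64(0.2))
37 0 (array([0.0029, 0.0235, 0.0008]), np.float64(8.2))
30 0 (array([0.0057, 0.0275, 0.0008]), np.float64(15.2))
22 0 (array([0.0083, 0.0324, 0.0008]), np.float64(23.2))
15 0 (array([0.01  , 0.0369, 0.0008]), np.float64(30.2))
```

View pics/v2.png

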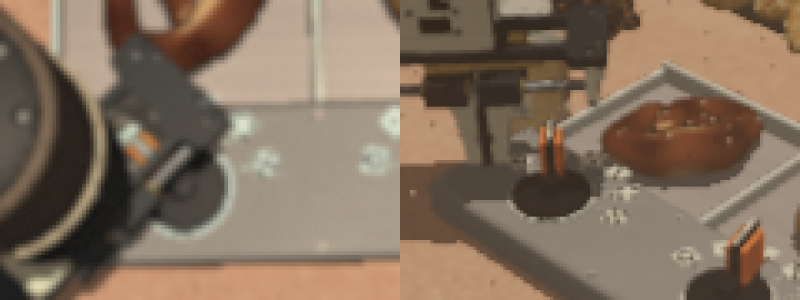

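```bash
python3 -c "
from h import *
o=monitor.get_obs();R=Ro.from_rotvec(o['tcp_rot']).as_matrix()
for n in('t2','s2'):
    a=dict(np.load(f'pics/{n}.npz'));P=pts(a);v,u=np.mgrid[:420,:560]
    T=(P-o['position'])@R
    print(n)
    for lo,hi in((-.09,-.06),(-.06,-.04),(-.04,-.025),(-.025,-.01),(-.01,.005)):
        k=(T[...,2]>lo)&(T[...,2]<hi)&(abs(T[...,1])<.12)&(abs(T[...,0])<.06)
        print(lo,k.sum(),'y hist',dict(zip(range(-12,12),np.histogram(T[k][:,1],24,(-.12,.12))[0])))
b=dict(np.load('pics/s2.npz'));cv2.imwrite('pics/v3.png',cv2.resize(b['pixels'][110:250,170:310,::-1],(600,600),interpolation=3))
for p in([0,0,.008],[0,.097,-.058],[0,-.097,-.058],[0,.021,.008],[0,-.021,.008]):print(p,(proj(b,o['position']+R@np.array(p))-[170,110])*600/140)
"
```

```text
t2
-0.09 290 y hist {-12: np.int64(0), -11: np.int64(0), -10: np.int64(3), -9: np.int64(7), -8: np.int64(3), -7: np.int64(15), -6: np.int64(10), -5: np.int64(6), -4: np.int64(16), -3: np.int64(30), -2: np.int64(23), -1: np.int64(16), 0: np.int64(20), 1: np.int64(33), 2: np.int64(30), 3: np.int64(27), 4: np.int64(15), 5: np.int64(18), 6: np.int64(13), 7: np.int64(1), 8: np.int64(4), 9: np.int64(0), 10: np.int64(0), 11: np.int64(0)}
-0.06 0 y hist {-12: np.int64(0), -11: np.int64(0), -10: np.int64(0), -9: np.int64(0), -8: np.int64(0), -7: np.int64(0), -6: np.int64(0), -5: np.int64(0), -4: np.int64(0), -3: np.int64(0), -2: np.int64(0), -1: np.int64(0), 0: np.int64(0), 1: np.int64(0), 2: np.int64(0), 3: np.int64(0), 4: np.int64(0), 5: np.int64(0), 6: np.int64(0), 7: np.int64(0), 8: np.int64(0), 9: np.int64(0), 10: np.int64(0), 11: np.int64(0)}
-0.04 0 y hist {-12: np.int64(0), -11: np.int64(0), -10: np.int64(0), -9: np.int64(0), -8: np.int64(0), -7: np.int64(0), -6: np.int64(0), -5: np.int64(0), -4: np.int64(0), -3: np.int64(0), -2: np.int64(0), -1: np.int64(0), 0: np.int64(0), 1: np.int
[... 2668 characters left out ...]
p.int64(0), 10: np.int64(0), 11: np.int64(0)}
-0.01 113 y hist {-12: np.int64(0), -11: np.int64(0), -10: np.int64(0), -9: np.int64(0), -8: np.int64(0), -7: np.int64(0), -6: np.int64(0), -5: np.int64(0), -4: np.int64(0), -3: np.int64(0), -2: np.int64(13), -1: np.int64(20), 0: np.int64(23), 1: np.int64(18), 2: np.int64(0), 3: np.int64(1), 4: np.int64(19), 5: np.int64(19), 6: np.int64(0), 7: np.int64(0), 8: np.int64(0), 9: np.int64(0), 10: np.int64(0), 11: np.int64(0)}
[0, 0, 0.008] [155.36983912 415.10135886]
[0, 0.097, -0.058] [313.15378768 314.55257391]
[0, -0.097, -0.058] [-28.61976007 325.18803852]
[0, 0.021, 0.008] [191.05896067 413.93594419]
[0, -0.021, 0.008] [119.63975347 416.26811119]
```

View pics/v3.png

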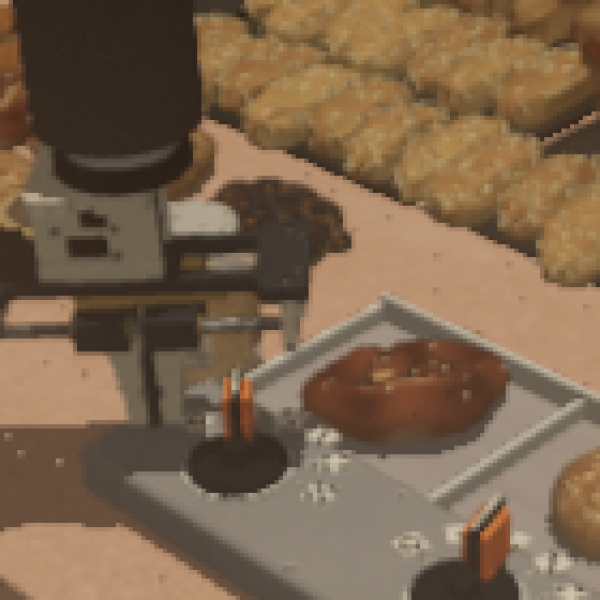

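The fingers span ±20 mm and the lever starts 38 mm along tool y, as predicted. The gripper is closed on the counter-clockwise side only; the pale shape in the picture is the jar behind it. Now the first click.

drive_tool --motion '[{"grip":0,"delta_pos":[-0.001,0.013,0.001],"roll":0},{"grip":0,"delta_pos":[-0.001,0.0195,0.001],"roll":0},{"grip":0,"delta_pos":[0.003,0.0235,0.001],"roll":8},{"grip":0,"delta_pos":[0.0045,0.0255,0.001],"roll":12},{"grip":0,"delta_pos":[0.006,0.0275,0.001],"roll":15},{"grip":0,"delta_pos":[0.007,0.03,0.001],"roll":19},{"grip":0,"delta_pos":[0.0083,0.0325,0.001],"roll":23},{"grip":0,"delta_pos":[0.0083,0.0325,0.001],"roll":23}]'

```text
clock: 3.3
position: [0.4853, 0.1353, 0.063]
tcp_rot: [-3.084, -0.6, -0.0]
force: [0.3, 0.4, -0.1]
finger_gap: 0.0002
```

```bash
cat > look.py <<'E'
from h import *
import sys
o=monitor.get_obs();print(o['position'],yaw_now(o),o['force'])
R=Ro.from_rotvec(o['tcp_rot']).as_matrix()
for th in map(float,sys.argv[2:]):print(th,cmd(o,tgt(th,0),th))
b=cap('scene','s'+sys.argv[1]);P=pts(b);H=cv2.cvtColor(b['pixels'],cv2.COLOR_RGB2HSV)
for ax in((.471,.1),(.471,-.08)):
    d=np.hypot(P[...,0]-ax[0],P[...,1]-ax[1])
    k=(d<.05)&(P[...,2]>.05)&(P[...,2]<.085)&(H[...,1]>140)&(H[...,0]<15)&(H[...,2]>90)
    q=P[k].mean(0)[:2]-ax;print('lever n',k.sum(),'ang',np.degrees(np.arctan2(q[1],q[0])).round(1),'r',np.linalg.norm(q).round(4))
E
python3 look.py 3 22 15 8 4 0 -4 -8
```

```text
[0.48531198 0.13532582 0.06295132] 22.037369077430768 [ 0.32445891  0.39814639 -0.0512603 ]
22.0 (array([ 0.0005, -0.0016, -0.001 ]), np.float64(0.0))
15.0 (array([ 0.0038,  0.0019, -0.001 ]), np.float64(7.0))
8.0 (array([ 0.0067,  0.0058, -0.001 ]), np.float64(14.0))
4.0 (array([ 0.0081,  0.0082, -0.001 ]), np.float64(18.0))
0.0 (array([ 0.0094,  0.0106, -0.001 ]), np.float64(22.0))
-4.0 (array([ 0.0105,  0.0132, -0.001 ]), np.float64(26.0))
-8.0 (array([ 0.0114,  0.0158, -0.001 ]), np.float64(30.0))
lever n 79 ang -3.7 r 0.0223
lever n 82 ang -3.6 r 0.0227
```

The left lever now measures the same as the right one at two dots, so the first click is done. Second click next.

drive_tool --motion '[{"grip":0,"delta_pos":[0.004,0.002,-0.001],"roll":7},{"grip":0,"delta_pos":[0.0067,0.006,-0.001],"roll":14},{"grip":0,"delta_pos":[0.008,0.008,-0.001],"roll":18},{"grip":0,"delta_pos":[0.0094,0.0106,-0.001],"roll":22},{"grip":0,"delta_pos":[0.0105,0.013,-0.001],"roll":26},{"grip":0,"delta_pos":[0.0114,0.0158,-0.001],"roll":30},{"grip":0,"delta_pos":[0.0114,0.0158,-0.001],"roll":30}]'

```text
clock: 4.22
position: [0.5015, 0.1252, 0.0639]
tcp_rot: [-3.134, 0.215, -0.0]
force: [0.4, -0.1, 0.4]
finger_gap: 0.0006
```

```bash
python3 look.py 4 -8 -15 -22 -26 -30 -34 -37
```

```text
[0.50148883 0.12524397 0.06393569] -7.86087017817161 [ 0.40983583 -0.09634141  0.36739157]
-8.0 (array([ 0.0003,  0.0002, -0.0001]), np.float64(0.1))
-15.0 (array([ 0.0036,  0.0038, -0.0001]), np.float64(7.1))
-22.0 (array([ 0.0065,  0.0077, -0.0001]), np.float64(14.1))
-26.0 (array([ 0.0079,  0.01  , -0.0001]), np.float64(18.1))
-30.0 (array([ 0.0092,  0.0125, -0.0001]), np.float64(22.1))
-34.0 (array([ 0.0103,  0.015 , -0.0001]), np.float64(26.1))
-37.0 (array([ 0.011 ,  0.017 , -0.0001]), np.float64(29.1))
lever n 96 ang -19.2 r 0.0237
lever n 83 ang -3.6 r 0.0227
```

```bash
cat >> look.py <<'E'
    x,y,_,_=cv2.fitLine(P[k][:,:2].astype(np.float32),cv2.DIST_HUBER,0,.001,.001)[:2].ravel().tolist()+[0,0];print('  line',np.degrees(np.arctan(y/x)).round(1))
E
python3 look.py 5
```

```text
[0.50139287 0.12524772 0.06392851] -7.816774099663458 [-0.79509825  0.05673934  0.6599912 ]
lever n 96 ang -20.0 r 0.0234
  line -0.8
lever n 81 ang -3.4 r 0.0227
  line 15.4
```

```bash
python3 -c "
from h import *
b=dict(np.load('pics/s5.npz'));cv2.imwrite('pics/v5.png',cv2.resize(b['pixels'][170:270,190:310,::-1],(720,600),interpolation=3))"
```

```text
(no output)
```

View pics/v5.png

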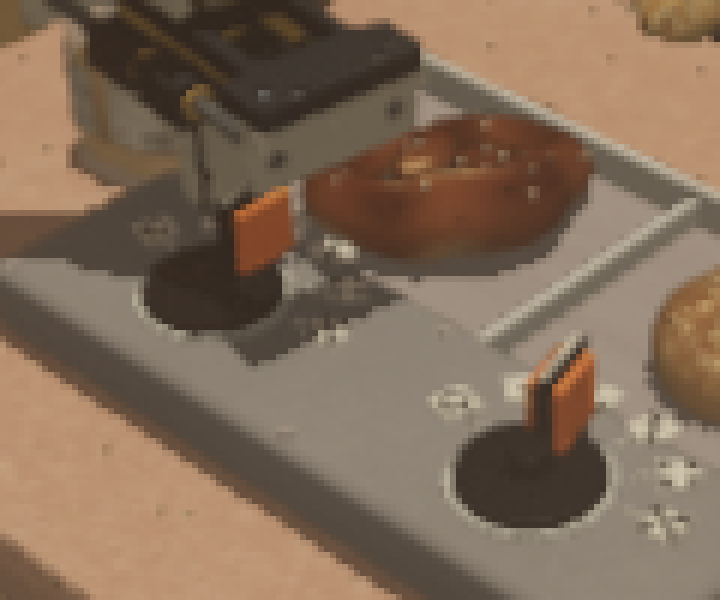

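The picture shows the left lever (262,235) at about 0°, the half-way point between two and three dots, with the finger still against it. That means the axis is a few mm off, so I push a little further.

drive_tool --motion '[{"grip":0,"delta_pos":[0.002,0.002,0],"roll":4},{"grip":0,"delta_pos":[0.0036,0.004,0],"roll":7},{"grip":0,"delta_pos":[0.0036,0.004,0],"roll":7}]'

```text
clock: 4.7
position: [0.5043, 0.1208, 0.0639]
tcp_rot: [3.115, -0.406, -0.0]
force: [-1.4, 0.5, -0.7]
finger_gap: 0.0004
```

```bash
python3 look.py 6 -15 -18 -22 -26 -30 -34 -38 -42; python3 -c "
from h import *
b=dict(np.load('pics/s6.npz'));cv2.imwrite('pics/v6.png',cv2.resize(b['pixels'][170:270,190:310,::-1],(720,600),interpolation=3))"
```

```text
[0.50434918 0.1208     0.0638752 ] -14.852397468695088 [-1.37376526  0.45246148 -0.69147853]
-15.0 (array([ 0.0002, -0.0003, -0.0001]), np.float64(0.1))
-18.0 (array([ 0.0016,  0.0012, -0.0001]), np.float64(3.1))
-22.0 (array([ 0.0035,  0.0032, -0.0001]), np.float64(7.1))
-26.0 (array([ 0.0052,  0.0054, -0.0001]), np.float64(11.1))
-30.0 (array([ 0.0067,  0.0077, -0.0001]), np.float64(15.1))
-34.0 (array([ 0.0081,  0.0101, -0.0001]), np.float64(19.1))
-38.0 (array([ 0.0093,  0.0126, -0.0001]), np.float64(23.1))
-42.0 (array([ 0.0104,  0.0152, -0.0001]), np.float64(27.1))
lever n 108 ang -34.2 r 0.0246
  line -14.4
lever n 81 ang -3.6 r 0.0222
  line 11.1
```

View pics/v6.png

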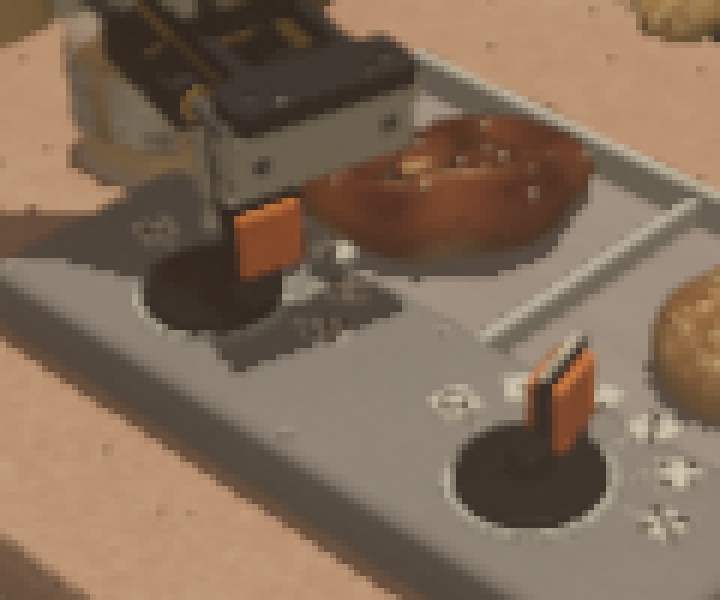

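The left lever (268,238) now fits a line at −14.4°, which is three dots, and the right lever is unchanged. Third click.

drive_tool --motion '[{"grip":0,"delta_pos":[0.0016,0.0012,0],"roll":3},{"grip":0,"delta_pos":[0.0035,0.003,0],"roll":7},{"grip":0,"delta_pos":[0.005,0.0055,0],"roll":11},{"grip":0,"delta_pos":[0.0067,0.0077,0],"roll":15},{"grip":0,"delta_pos":[0.008,0.01,0],"roll":19},{"grip":0,"delta_pos":[0.0093,0.0126,0],"roll":23},{"grip":0,"delta_pos":[0.0093,0.0126,0],"roll":23}]'

```text
clock: 5.62
position: [0.5102, 0.1065, 0.064]
tcp_rot: [-2.972, 1.018, -0.0]
force: [0.8, 0.2, -0.3]
finger_gap: 0.0006
```

```bash
python3 look.py 7 -38 -40 -42 -44
```

```text
[0.51019536 0.10648185 0.06397121] -37.82047350229418 [ 0.80000108  0.20793446 -0.34627211]
-38.0 (array([ 0.0001,  0.0002, -0.    ]), np.float64(0.2))
-40.0 (array([ 0.0011,  0.0012, -0.    ]), np.float64(2.2))
-42.0 (array([ 0.0021,  0.0022, -0.    ]), np.float64(4.2))
-44.0 (array([ 0.003 ,  0.0032, -0.    ]), np.float64(6.2))
lever n 110 ang -48.0 r 0.0251
  line -28.5
lever n 83 ang -3.0 r 0.0229
  line 13.7
```

Lever at about −29°, nearly half-way, so I push 4° more.

drive_tool --motion '[{"grip":0,"delta_pos":[0.001,0.001,0],"roll":2},{"grip":0,"delta_pos":[0.002,0.0025,0],"roll":4},{"grip":0,"delta_pos":[0.002,0.0025,0],"roll":4}]'

```text
clock: 6.05
position: [0.5099, 0.1029, 0.0638]
tcp_rot: [2.933, -1.125, -0.0]
force: [0.8, -0.4, -0.4]
finger_gap: 0.0006
```

```bash
python3 look.py 8 -42 -44 -46
```

```text
[0.5099408  0.10290436 0.0638306 ] -41.967753032168915 [ 0.80747576 -0.37286053 -0.43933267]
-42.0 (array([ 0.    , -0.0008, -0.0002]), np.float64(0.0))
-44.0 (array([ 0.001 ,  0.0002, -0.0002]), np.float64(2.0))
-46.0 (array([ 0.002 ,  0.0012, -0.0002]), np.float64(4.0))
lever n 120 ang -63.3 r 0.0262
  line -44.2
lever n 80 ang -3.9 r 0.0223
  line 14.2
```

The lever snapped to −44.2°, which is four dots. I back off slightly and lift clear.

drive_tool --motion '[{"grip":0,"delta_pos":[0,-0.003,0],"roll":0},{"grip":0,"delta_pos":[0,-0.003,-0.02],"roll":0},{"grip":0,"delta_pos":[0,-0.003,-0.06],"roll":0},{"grip":0,"delta_pos":[0,-0.003,-0.11],"roll":0},{"grip":0,"delta_pos":[0,-0.003,-0.16],"roll":0},{"grip":0,"delta_pos":[0,-0.003,-0.2],"roll":0},{"grip":0,"delta_pos":[0,-0.003,-0.2],"roll":0}]'

```text
clock: 6.98
position: [0.5138, 0.1062, 0.2675]
tcp_rot: [-2.929, 1.122, -0.007]
force: [0.1, 0.4, -0.6]
finger_gap: 0.0001
```

```bash
python3 -c "
from h import *
o=monitor.get_obs();print(o['position'],cmd(o,[.3,.45,.27],-40))"
```

```text
[0.51383    0.10617332 0.26754518] (array([-0.3888, -0.1131, -0.0028]), np.float64(-1.9))
```

drive_tool --motion '[{"grip":0,"delta_pos":[-0.39,-0.113,0],"roll":0},{"grip":0,"delta_pos":[-0.39,-0.113,0],"roll":0},{"grip":0,"delta_pos":[-0.39,-0.113,0],"roll":0},{"grip":0,"delta_pos":[-0.39,-0.113,0],"roll":0},{"grip":0,"delta_pos":[-0.39,-0.113,0],"roll":0},{"grip":0,"delta_pos":[-0.39,-0.113,0],"roll":0},{"grip":0,"delta_pos":[-0.39,-0.113,0],"roll":0},{"grip":0,"delta_pos":[-0.39,-0.113,0],"roll":0}]'

```text
clock: 7.98
position: [0.296, 0.4515, 0.2623]
tcp_rot: [2.933, -1.119, -0.0]
force: [-0.4, 0.0, -0.3]
finger_gap: 0.0004
```

```bash
python3 look.py 9; python3 -c "
from h import *
a=cap('top','t9');cv2.imwrite('pics/v9.png',cv2.resize(a['pixels'][140:260,160:400,::-1],(800,400),interpolation=3))
z=dict(np.load('pics/top0.npz'))['pixels'].astype(int);d=abs(z-a['pixels']).max(2)
for n,(u,v) in dict(pretzel=(240,176),roll=(309,172),jar=(175,192),shaker=(372,205)).items():print(n,d[v-14:v+14,u-14:u+14].mean())"
```

```text
[0.29603784 0.45154079 0.26233664] -41.769358459173986 [-0.39174683  0.0230993  -0.31943465]
lever n 121 ang -63.2 r 0.0266
  line -45.1
lever n 81 ang -3.5 r 0.0224
  line 12.4
pretzel 1.2295918367346939
roll 1.0089285714285714
jar 0.9387755102040817
shaker 3.5676020408163267
```

View pics/v9.png

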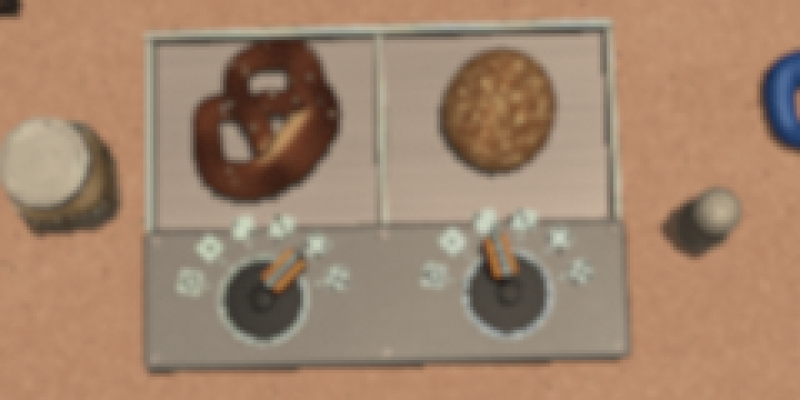

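The left lever (285,270) points at the fifth mark, which is four dots. The right lever (498,255) is still at two dots, and the bread, jar and shaker have not moved.

```bash
python3 -c "
from station import arm
print(arm.close_job())"
```

```text
the job is handed in; nothing more can be done
None
```

The dial in front of the pretzel round (the left one) is now set to four dots, and the job is handed in at about 8 s on the robot's clock. It started at one dot. I pushed its counter-clockwise face with the closed fingers for three clicks, then lifted clear.

- **Left dial:** the lever measures about −45°, which is the four-dot direction, and it points at that mark in the last picture.
- **Other things:** the right dial still shows two dots. The pretzel, roll, jar and shaker show no visible shift from the first picture. The image difference at the shaker was slightly higher than at the others (3.6 against about 1), but it looks to be in the same place.
- **Robot:** the arm ended clear of everything, with near-zero force at the wrist.
- **Disagreement:** the finger had to go about 8 to 10° further than planned on the second and third clicks. My estimate of the dial's axis was a few mm off, so I corrected it by looking again after each push.

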